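# Move the snap-in filter cartridge to the height-set dock

## Robot

A 6-joint arm with a two-finger parallel gripper is mounted at the origin on a cart in front of the work surface, level with it; the furniture and walls round the work are solid. World frame = base frame: x ahead of the robot, y to its left, z up, the work surface at z = 0. Lengths are in m, angles in rad, forces in N, time in s.
With the tool pointing down it reaches from about 0.25 to 0.725 m from the base axis. Payload 4 kg.
Tool frame: the origin (TCP) lies at the very end of the fingers, on their centre line; the grasp point (between the pads) lies env.grip_depth behind it (env.grip_depth is the distance from the TCP to the grasp point, in m); z points along the fingers, y is the line along which they close (so a half turn about z gives the same grasp; the last joint's range is limited). The gripper opens to 85 mm and grips with 20 to 120 N. Pads are 22 mm wide; open, the fingers measure 114 mm over their backs; the gripper's body (76 mm by 85 mm) begins 54 mm behind the grasp point. The pads swing forward as they close: fully open they stand 13 mm farther back than shut.
Start: joints at [1.33, 0.241, 0.005, 1.335, 0, 1.571], TCP at [0.119, 0.486, 0.231] pointing down, gripper open.
Joint ranges: [-2.72, 2.72], [-1.05, 1.87], [-1.09, 1.28], [-1.99, 2.15], [-1.42, 1.44], [-3.14, 3.14]. Speed limits (rad/s): [2.79, 2.79, 3.14, 3.14, 3.14, 3.14].

## Interface

Orientations are given as [roll, pitch, yaw] about the fixed x, y, z axes, in that order (R = Rz(yaw) Ry(pitch) Rx(roll)).
In Python, from rig import env, viewer gives the robot as it stands. The module is installed in compiled form; this text tells all that it offers.
- The arm moves only by the tool jog_arm, never from a script. Its argument "steps" is a list of rows, each a list of 3 entries, a list of its own where there are three numbers: the shift along the tool's x, y, z in units of 40 mm (1.0 is 40 mm), then the turn about the tool's z in units of 10 degrees (1.0 is 10 degrees), then the opening, from 0 (shut) to 1 (fully open). In form: [[[x, y, z], spin, gripper], ...]. A call has 1 to 20 rows; each row shifts and turns the commanded pose from where the row before left it, along the tool's axes as they then stand; what a row does not reach is not made up. A row lasts 1/8 s, in which the tool goes at most 62.5 mm and 10.7 degrees, less where a joint would pass 70% of its speed; a pose out of reach is approached as far as the arm can. A call is refused whole if a number of a shift passes 1 or a number of a turn 1, either way. A call with a gripper value outside its range is refused whole. The fingers move at their own pace and stop on an object; the grip force is fixed at half the most. Time passes only in rows, so rows that do not move let the fingers close. It gives the time, the measured TCP pose, the force, the opening and the grip force at its end, in the units of the state.
- env.get_obs(): the state, without advancing time (a new reading comes with each control period).
- viewer.read_camera(name): name is "side" or "top" or "wrist"; returns a dict with "color" (480x640x3 uint8, blue, green, red), "range_z" (480x640 float32, m along the optical axis (not along the pixel's ray), 0 where there is no reading), "intrinsics" (3x3 intrinsics, pixels), "extrinsics" (4x4, takes a point from camera to world coordinates); the wrist camera has in their place "T_tool_cam" (4x4, takes a point from camera to tool coordinates, whose origin is the TCP and whose axes are the flange's). Camera axes: x right, y up, looking along -z (the intrinsics and any distortion apply to the point x, -y, -z); pixel columns grow to the right and rows downward; lengths in m; the calibration is good to about 2 mm. A picture is of the moment at which its call begins: read the wrist's pose just before it.
- env.sign_off(): hands the job in; it is judged then, once.
The state is a dict: "time_s": time; "joint_pos": joint angles; "qvel": joint speeds; "tau": joint torques, N m; "ee_pos": TCP position; "eef_rot": TCP orientation; "ft_force": force on the tool from outside, world axes, zero at the start; "wrist_torque": the same for the moment, N m; "width": opening from 0.0 (shut) to 1.0 (fully open); "grip_force": force on a finger pad.
Only numpy, scipy, OpenCV 4.12 (cv2) and the standard library are available. Lean on these libraries where they do the work, as an engineer would, in place of code of your own. Each camera call takes 0.05 s, during which the arm holds its last target. There are 200 camera calls.

## Task

A white filter cartridge is snapped into the sampler dock (the one with the low instrument housing behind its socket). Pinch its two sprung side tabs gently together to free it, lift it straight out without tearing at the catches, and press it gently fully home in the empty dock that stands on two columns, so that when you let go both tabs have sprung out again and hold it down on the dock's spring plunger. Leave the other things on the bench where they are.

Things in the scene. Friction and masses are not known exactly. Their poses are not given: they have to be found in the camera images.
- cartridge: filter cartridge, white plastic with two grey tabs, 60 x 54 x 78 mm, about 170 g, upright. Origin: centre of its underside, z up, tabs on its +y and -y sides; a half turn about z makes no difference. Plug 44 x 44 mm, z 0 to 34 mm (lowest 5 mm narrowed to 41 x 41); above the flange a grip block 38 x 23 mm up to z 74 mm with a button on top.
- flange (a point): centre of the underside of the cartridge's flange (60 x 54 x 6 mm), 34 mm over the cartridge's origin. It lands on a dock's rim when the cartridge is fully home. The docks are damaged by force: at most 40 N between the cartridge and either dock, also when pulling or pinching off centre.
- barb_l (a point): outer top edge of the +y tab's barb as it stands when sprung out (27 mm off the axis, 25.5 mm over the cartridge's origin; this point does not move with the tab). Flat top, ramp below. It catches under the dock's 6 mm thick rim; fully home it is 2.5 mm below the rim's underside. It clears the rim once its tab is pressed in 4 mm or more.
- barb_r (a point): the same for the -y tab's barb.
- pad_l: the +y tab's ribbed press pad, 22 mm wide along x, 6 mm thick, 32 mm high (z 44 to 76 mm over the cartridge's origin). Origin: centre of its outer face; moves with the tab. Outer faces are 52 mm apart when free, 41 mm with both tabs fully in. Clear of flange and dock, reached from above. At most 45 N from a finger; 20 to 30 N is plenty to hold and carry.
- pad_r: the same on the -y tab.
- tab_l (a joint): travel of the +y tab in m: 0 sprung out, 0.0055 fully pressed in (hard stop). Spring: 2 N at rest, 6 N fully in.
- tab_r (a joint): the same for the -y tab.
- dock_a: sampler dock, fixed: base plate 150 x 92 mm, grey socket 64 x 70 mm with its rim 50 mm above the bench, and a 56 mm high instrument housing (x 46 to 90 mm, 84 mm wide). Origin: on the bench under the socket's centre, z up. The cartridge starts home in it, axes along the dock's, underside 16 mm above the bench.
- dock_b: column dock, fixed: base plate 110 x 134 mm, the same grey socket 64 x 70 mm between two columns, clamped at a height that varies and is not measured: rim 62 to 86 mm above the bench. Origin: on the bench under the socket's centre, z up. Mouth 47 x 47 mm, 2 mm chamfer. Catches on its +y and -y sides: the cartridge's y axis must lie along the dock's, either way round.
- column_l (a point): top of the column dock's +y column (12 mm steel rod), 50 mm off the socket's centre and 64 mm above the bench.
- column_r (a point): the same for the -y column.
- plunger_b (a joint): travel in m of the spring plunger (brass pin) in the middle of the column dock's socket: 0 free, grows when pressed. It meets the cartridge 9 mm before that is home: 4 N at first, 7 N when home (0.009). Cartridge latched and let go: about 0.0065. A cartridge that is not caught is lifted up again.
- cup_a: bystander: specimen cup with orange lid, 60 mm across, 60 mm high. Origin: centre of its underside, z up.
- cup_b: bystander: specimen cup with white lid, 60 mm across, 60 mm high. Origin: centre of its underside, z up.
- jar: bystander: white screw-cap jar, 46 mm across, 78 mm high. Origin: centre of its underside, z up.
- small_box: bystander: small white carton, 44 x 70 x 34 mm. Origin: centre of its underside, z up.
- tape: bystander: roll of masking tape, 100 mm across, 25 mm high. Origin: centre of its underside, z up.
- case: bystander: flat grey case, 100 x 130 x 39 mm. Origin: centre of its underside, z up.

How it is judged:
By the outcome, as a careful person would: the job done as asked, in the order asked, and still so for the second after the job is handed in, with the robot touching nothing.
It also fails if it takes over 51 s, if anything falls off the work surface, if the arm or the gripper's body presses on something with over 40 N, if the wrist force passes 120 N, or if a joint passes its speed limit or range.

## Working session

There is one attempt and no reset: what is moved stays moved. The work goes in short steps, Python scripts to look and compute and a tool call to move; the robot and the scene stay as the last step left them, time stands still between calls to the robot, and variables do not carry over. Pictures are saved under pics/ and viewed, at most 10 in all, crops included, and the job is handed in when it is done.

Besides the shell and the picture viewer there is one more tool, called after "Request:" as name([rows], argument=value, ...), one row to a line, values as JSON. jog_arm: Moves the arm, as the interface text tells. Its arguments: {"type":"object","properties":{"steps":{"type":"array"}},"required":["steps"]}

```bash
mkdir -p pics; cat > h.py <<'E'
import numpy as np, cv2
from rig import env, viewer
def cloud(c, T=None):
    K=c["intrinsics"]; z=c["range_z"]; v,u=np.mgrid[:480,:640]
    X=(u-K[0,2])/K[0,0]*z; Y=-(v-K[1,2])/K[1,1]*z
    P=np.stack([X,Y,-z,np.ones_like(z)],-1)
    T=c["extrinsics"] if T is None else T
    return (P@T.T)[...,:3]
E
python3 - <<'E'
from h import *
print(env.get_obs(), env.grip_depth)
for n in ["top","side"]:
    c=viewer.read_camera(n); cv2.imwrite(f"pics/{n}0.png",c["color"]); np.save(f"{n}0.npy",cloud(c)); print(c.keys(),c["extrinsics"].round(3),c["intrinsics"])
E
```

```text
{'time_s': 0.0, 'joint_pos': array([1.33000286e+00, 2.41405378e-01, 3.72728426e-03, 1.33522332e+00,
       6.45563801e-06, 1.57081061e+00]), 'qvel': array([-0.0008053 , -0.00157103,  0.00022579, -0.00080287, -0.0006663 ,
        0.00047833]), 'tau': array([ 9.50181820e-04, -3.72315252e+01,  2.52411121e+01,  1.69048249e-02,
        5.32505692e-05,  9.24696906e-06]), 'ee_pos': array([0.11908204, 0.48495316, 0.23041794]), 'eef_rot': array([-3.13948757e+00, -6.42556152e-06,  2.90078489e+00]), 'ft_force': array([ 0.38782316, -0.03406763, -0.02934536]), 'wrist_torque': array([-0.00381525,  0.00909513,  0.05073035]), 'grip_force': 0.0, 'width': 0.9951966642330039} 0.0187
dict_keys(['color', 'range_z', 'intrinsics', 'extrinsics']) [[-0.02   0.996 -0.083  0.391]
 [-1.    -0.02  -0.009 -0.051]
 [-0.01   0.082  0.997  1.199]
 [ 0.     0.     0.     1.   ]] [[493.35878586   0.         331.77392478]
 [  0.         493.35878586 237.43496556]
 [  0.           0.           1.        ]]
dict_keys(['color', 'range_z', 'intrinsics', 'extrinsics']) [[ 0.904  0.13  -0.408 -0.183]
 [-0.427  0.329 -0.842 -1.447]
 [ 0.024  0.935  0.353  0.653]
 [ 0.     0.     0.     1.   ]] [[606.99873749   0.         326.23407745]
 [  0.         606.99873749 241.03843827]
 [  0.           0.           1.        ]]
```

View pics/top0.png

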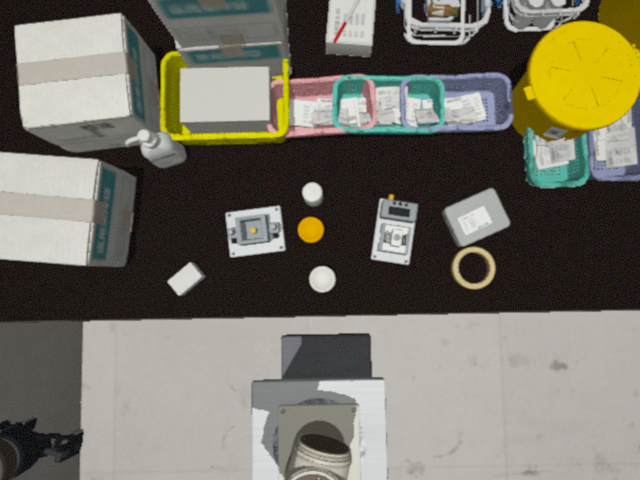

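View pics/side0.png

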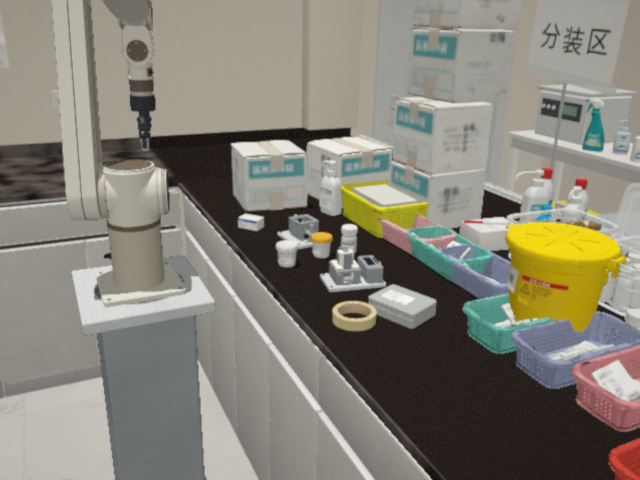

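The top view shows the sampler dock with the cartridge at about (395,235), the column dock at (255,231), cups at (311,230) and (322,279), and the jar at (312,194). The side view agrees. Next: an enlarged crop and cloud numbers.

```bash
python3 - <<'E'
from h import *
im=cv2.imread("pics/top0.png")
a=cv2.resize(im[185:275,365:435],None,fx=5.5,fy=5.5,interpolation=cv2.INTER_CUBIC)
b=cv2.resize(im[185:275,217:292],None,fx=5.5,fy=5.5,interpolation=cv2.INTER_CUBIC)
cv2.imwrite("pics/crop0.png",np.hstack([b,a]))
P=np.load("top0.npy")
for nm,(r0,r1,c0,c1) in dict(A=(190,270,365,425),B=(200,262,220,290),all=(170,300,160,520)).items():
    Q=P[r0:r1,c0:c1].reshape(-1,3)
    print(nm,np.histogram(Q[:,2],bins=np.arange(-.01,.12,.004)))
    if nm=="all": break
    for lo,hi in [(.004,.02),(.03,.045),(.045,.053),(.053,.06),(.06,.07),(.07,.08),(.08,.1)]:
        S=Q[(Q[:,2]>lo)&(Q[:,2]<hi)]
        if len(S)>8:
            r=cv2.minAreaRect((S[:,:2]*1000).astype(np.float32)); print(lo,hi,len(S),S.mean(0).round(4),np.round(r[0],1),np.round(r[1],1),round(r[2],1))
for n,(u,v) in dict(cupor=(311,230),cupw=(322,279),jar=(312,194),box=(186,279),case=(477,217),tape=(473,268)).items(): print(n,P[v,u].round(3))
E
```

```text
A (array([  46,  684, 1404,  287,  249,  407,   91,   15,   13,   18,   22,
         14,   39,   44,  158,  350,  559,   98,    9,    6,   10,    7,
         11,   22,  108,   92,   12,    0,    0,    0,    0,    0]), array([-0.01 , -0.006, -0.002,  0.002,  0.006,  0.01 ,  0.014,  0.018,
        0.022,  0.026,  0.03 ,  0.034,  0.038,  0.042,  0.046,  0.05 ,
        0.054,  0.058,  0.062,  0.066,  0.07 ,  0.074,  0.078,  0.082,
        0.086,  0.09 ,  0.094,  0.098,  0.102,  0.106,  0.11 ,  0.114,
        0.118]))
0.004 0.02 812 [ 0.4775 -0.1803  0.0108] [ 506.8 -193.4] [142.7 192.6] 88.6
0.03 0.045 100 [ 0.5204 -0.1819  0.0386] [ 515.5 -192.2] [ 81.6 134.4] 80.6
0.045 0.053 393 [ 0.4997 -0.1865  0.05  ] [ 509.7 -192.3] [ 84.4 123.5] 79.8
0.053 0.06 776 [ 0.5271 -0.1952  0.0557] [ 509.9 -192. ] [ 82.5 119.3] 80.2
0.06 0.07 30 [ 0.4884 -0.1945  0.0633] [ 514.9 -193.9] [ 56.7 109.4] 70.7
0.07 0.08 23 [ 0.4754 -0.1847  0.0751] [ 475.8 -184.8] [50. 29.] 79.8
0.08 0.1 239 [ 0.4803 -0.1865  0.0894] [ 480.4 -186.8] [52.3 38.8] 80.0
B (array([  35,  551, 1051,  229,  418,  681,  163,  207,  1
[... 825 characters left out ...]
, 10906, 21066,  4071,   783,  1165,   322,   425,   541,
         183,   557,  1670,   931,   120,   183,   399,  1071,   622,
         325,   173,    38,   178,   106,    27,   108,    92,    12,
           0,     0,     0,     0,     0]), array([-0.01 , -0.006, -0.002,  0.002,  0.006,  0.01 ,  0.014,  0.018,
        0.022,  0.026,  0.03 ,  0.034,  0.038,  0.042,  0.046,  0.05 ,
        0.054,  0.058,  0.062,  0.066,  0.07 ,  0.074,  0.078,  0.082,
        0.086,  0.09 ,  0.094,  0.098,  0.102,  0.106,  0.11 ,  0.114,
        0.118]))
cupor [0.504 0.007 0.056]
cupw [ 0.39  -0.017  0.058]
jar [0.585 0.002 0.079]
box [0.396 0.305 0.032]
case [ 0.529 -0.385  0.039]
tape [ 0.409 -0.381  0.001]
```

View pics/crop0.png

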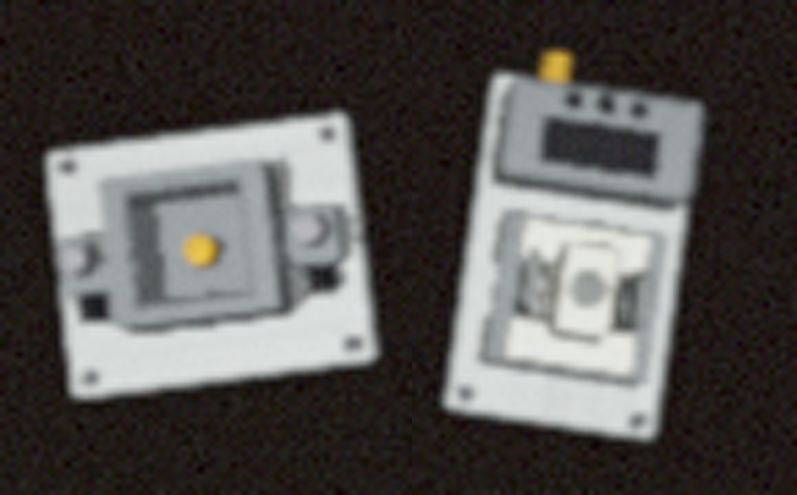

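The crop shows the column dock's mouth and brass pin at (200,250), with its columns left and right. The cartridge button is at (590,290) with the tab pads left and right of the block. Dock A's yaw is about -10°, dock B's about +6°. First I turn the tool, then look from above.

Request:
jog_arm([
  [[0,0,0],1,1],
  [[0,0,0],1,1],
  [[0,0,0],1,1],
  [[0,0,0],1,1],
  [[0,0,0],1,1],
  [[0,0,0],1,1],
  [[0,0,0],1,1],
  [[0,0,0],1,1],
  [[0,0,0],1,1],
  [[0,0,0],1,1],
  [[0,0,0],1,1],
  [[0,0,0],1,1],
  [[0,0,0],1,1],
  [[0,0,0],1,1],
  [[0,0,0],1,1],
  [[0,0,0],1,1],
  [[0,0,0],1,1],
  [[0,0,0],0.6,1],
  [[0,0,0],0,1],
])

```text
time_s: 2.48
ee_pos: [0.3816, 0.2269, 0.2316]
eef_rot: [-2.895, 0.191, 0.369]
ft_force: [-0.2, 1.2, 0.4]
width: 0.999
grip_force: 0.0
```

```bash
python3 - <<'E'
from h import *
o=env.get_obs(); print(o["ee_pos"],o["eef_rot"],o["joint_pos"].round(3),o["time_s"])
c=viewer.read_camera("wrist"); print(c["T_tool_cam"].round(4),c["intrinsics"].round(1))
E
```

```text
[0.38156451 0.22685626 0.23155415] [-2.89513667  0.19149145  0.36879928] [0.369 0.274 0.007 1.495 0.246 3.142] 2.475
[[ 1.000e-04  9.560e-01  2.932e-01  7.510e-02]
 [ 1.000e+00 -3.000e-04  7.000e-04  2.000e-04]
 [ 8.000e-04  2.932e-01 -9.560e-01 -1.422e-01]
 [ 0.000e+00  0.000e+00  0.000e+00  1.000e+00]] [[418.    0.  317.2]
 [  0.  418.  237.7]
 [  0.    0.    1. ]]
```

Request:
jog_arm([
  [[0,0,0],-1,1],
  [[0,0,0],-1,1],
  [[0,0,0],-1,1],
])

```text
time_s: 2.9
ee_pos: [0.3801, 0.2298, 0.2322]
eef_rot: [-2.834, 0.042, 0.888]
ft_force: [0.4, 0.6, -0.0]
width: 0.998
grip_force: 0.0
```

```bash
python3 - <<'E'
from h import *
o=env.get_obs(); print(o["ee_pos"],o["eef_rot"],o["joint_pos"].round(3),o["time_s"])
E
```

```text
[0.38013666 0.22975488 0.23217237] [-2.83406445  0.04156471  0.887984  ] [0.376 0.273 0.007 1.495 0.247 2.612] 2.9
```

Request:
jog_arm([
  [[0,0,0],-1,1],
  [[0,0,0],-1,1],
  [[0,0,0],-1,1],
  [[0,0,0],-1,1],
  [[0,0,0],-1,1],
  [[0,0,0],-1,1],
  [[0,0,0],-1,1],
  [[0,0,0],-1,1],
  [[0,0,0],-1,1],
  [[0,0,0],-1,1],
  [[0,0,0],-1,1],
  [[0,0,0],-0.9,1],
])

```text
time_s: 4.4
ee_pos: [0.3801, 0.2299, 0.2322]
eef_rot: [3.026, -0.289, 2.975]
ft_force: [-0.8, -0.0, -0.1]
width: 0.999
grip_force: 0.0
```

```bash
cat >> h.py <<'E'
from scipy.spatial.transform import Rotation as Ro
def pose():
    o=env.get_obs(); R=Ro.from_euler("xyz",o["eef_rot"]).as_matrix(); return o,o["ee_pos"],R
def rep(goal=None,yaw=None):
    o,p,R=pose(); print("t",round(o["time_s"],2),"p",p.round(4),"rpy",o["eef_rot"].round(4),"q",o["joint_pos"].round(3),"zax",R[:,2].round(4),"f",o["ft_force"].round(1),"w",round(o["width"],3),"gf",o["grip_force"])
    if goal is not None: print("units",(R.T@(np.array(goal)-p)/.04).round(3))
    if yaw is not None: print("spin",round(-np.degrees((yaw-o["eef_rot"][2]+np.pi)%(2*np.pi)-np.pi)/10,3))
E
python3 - <<'E'
from h import *
rep([.55,-.345,.30],2.967)
E
```

```text
t 4.4 p [0.3801 0.2299 0.2322] rpy [ 3.0264 -0.2887  2.975 ] q [0.376 0.273 0.007 1.495 0.247 0.536] zax [-0.2599  0.1602 -0.9523] f [-0.8 -0.  -0.1] w 0.999 gf 0.0
units [ -5.817 -12.977  -5.022]
spin 0.046
```

Request:
jog_arm([
  [[-0.45,-1,-0.39],0,1],
  [[-0.45,-1,-0.39],0,1],
  [[-0.45,-1,-0.39],0,1],
  [[-0.45,-1,-0.39],0,1],
  [[-0.45,-1,-0.39],0,1],
  [[-0.45,-1,-0.39],0,1],
  [[-0.45,-1,-0.39],0,1],
  [[-0.45,-1,-0.39],0,1],
  [[-0.45,-1,-0.39],0,1],
  [[-0.45,-1,-0.39],0,1],
  [[-0.45,-1,-0.39],0,1],
  [[-0.45,-1,-0.39],0,1],
  [[-0.45,-1,-0.39],0,1],
])

```text
time_s: 6.02
ee_pos: [0.5648, -0.3584, 0.2719]
eef_rot: [3.053, -0.229, 2.963]
ft_force: [63.0, -39.7, 1.8]
width: 0.996
grip_force: 0.0
```

```bash
python3 - <<'E'
from h import *
rep([.55,-.345,.30],2.967)
rep([.55+.2*.848,-.345-.2*.53,.30],2.967)
E
```

```text
t 6.03 p [ 0.5648 -0.3584  0.2719] rpy [ 3.0532 -0.2289  2.9632] q [-0.564  0.945  1.276  2.147 -0.003 -0.375] zax [-0.2068  0.127  -0.9701] f [ 63.  -39.7   1.8] w 0.996 gf 0.0
units [ 0.572  0.316 -0.562]
spin -0.022
t 6.03 p [ 0.5648 -0.3584  0.2719] rpy [ 3.0532 -0.2289  2.9632] q [-0.564  0.945  1.276  2.147 -0.003 -0.375] zax [-0.2068  0.127  -0.9701] f [ 63.  -39.7   1.8] w 0.996 gf 0.0
units [-3.95  -1.439 -1.776]
spin -0.022
```

Request:
jog_arm([
  [[0,0,0],0,1],
])

```text
time_s: 6.15
ee_pos: [0.5618, -0.3591, 0.2601]
eef_rot: [3.045, -0.251, 2.961]
ft_force: [0.2, 0.3, -1.4]
width: 1.0
grip_force: 0.0
```

```bash
python3 - <<'E'
from h import *
rep()
c=viewer.read_camera("side"); cv2.imwrite("pics/s1.png",c["color"])
E
```

```text
t 6.15 p [ 0.5618 -0.3591  0.2601] rpy [ 3.0448 -0.2507  2.961 ] q [-0.567  0.958  1.266  2.147 -0.004 -0.374] zax [-0.2256  0.1394 -0.9642] f [ 0.2  0.3 -1.4] w 1.0 gf 0.0
```

View pics/s1.png

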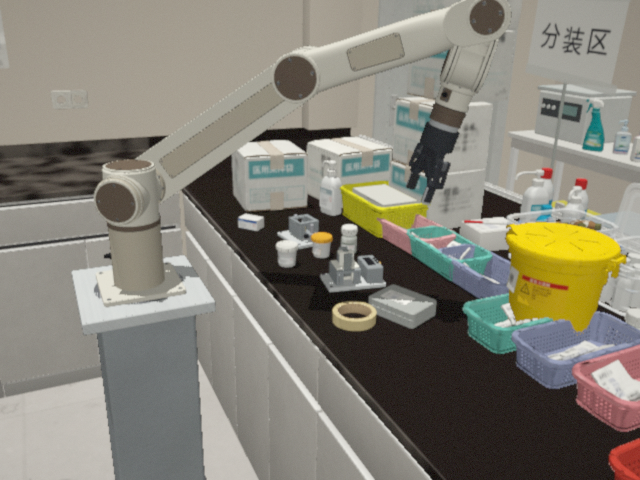

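The side view shows the arm clear of everything with the gripper around (435,160), so the force was just the stop. The tool is tilted, because the first spin ran joint 6 into its range. I push up and out against the reach limit to bring the tool upright.

Request:
jog_arm([
  [[-0.7,-0.3,-0.9],0,1],
  [[-0.7,-0.3,-0.9],0,1],
  [[-0.7,-0.3,-0.9],0,1],
  [[-0.7,-0.3,-0.9],0,1],
])

```text
time_s: 6.7
ee_pos: [0.558, -0.3586, 0.3266]
eef_rot: [3.084, -0.155, 2.955]
ft_force: [0.0, -0.2, -0.4]
width: 1.002
grip_force: 0.0
```

```bash
python3 - <<'E'
from h import *
rep()
E
```

```text
t 6.7 p [ 0.558  -0.3586  0.3266] rpy [ 3.0843 -0.1554  2.9551] q [-0.569  0.863  1.275  2.149 -0.005 -0.378] zax [-0.1412  0.0849 -0.9863] f [ 0.  -0.2 -0.4] w 1.002 gf 0.0
```

Request:
jog_arm([
  [[-0.75,-0.3,-0.8],0,1],
  [[-0.75,-0.3,-0.8],0,1],
  [[-0.75,-0.3,-0.8],0,1],
  [[-0.8,-0.3,-0.7],0,1],
  [[-0.8,-0.3,-0.7],0,1],
  [[0,0,0],0,1],
])

```text
time_s: 7.45
ee_pos: [0.5522, -0.3532, 0.3729]
eef_rot: [3.111, -0.091, 2.952]
ft_force: [-0.9, 0.3, 0.3]
width: 1.0
grip_force: 0.0
```

```bash
python3 - <<'E'
from h import *
rep()
E
```

```text
t 7.45 p [ 0.5522 -0.3532  0.3729] rpy [ 3.1109 -0.0906  2.9517] q [-0.567  0.792  1.275  2.149 -0.005 -0.375] zax [-0.083   0.0472 -0.9954] f [-0.9  0.3  0.3] w 1.0 gf 0.0
```

Request:
jog_arm([
  [[-0.7,-0.3,-1],0,1],
  [[-0.7,-0.3,-1],0,1],
  [[-0.7,-0.3,-1],0,1],
  [[-0.7,-0.3,-1],0,1],
  [[0,0,0],0,1],
])

```text
time_s: 8.07
ee_pos: [0.538, -0.3472, 0.4333]
eef_rot: [-3.137, -0.004, 2.95]
ft_force: [-0.1, 0.1, -0.1]
width: 0.999
grip_force: 0.0
```

```bash
python3 - <<'E'
from h import *
rep()
E
```

```text
t 8.07 p [ 0.538  -0.3472  0.4333] rpy [-3.1374 -0.0043  2.9504] q [-0.57   0.699  1.275  2.149 -0.005 -0.379] zax [-0.005  -0.0033 -1.    ] f [-0.1  0.1 -0.1] w 0.999 gf 0.0
```

```bash
python3 - <<'E'
from h import *
rep([.481,-.187,.22],2.967)
E
```

```text
t 8.07 p [ 0.538  -0.3472  0.4333] rpy [-3.1374 -0.0043  2.9504] q [-0.57   0.699  1.275  2.149 -0.005 -0.379] zax [-0.005  -0.0033 -1.    ] f [-0.1  0.1 -0.1] w 0.999 gf 0.0
units [2.138 3.683 5.327]
spin -0.095
```

Request:
jog_arm([
  [[0.36,0.61,0.88],-0.1,1],
  [[0.36,0.61,0.88],0,1],
  [[0.36,0.61,0.88],0,1],
  [[0.36,0.61,0.88],0,1],
  [[0.36,0.61,0.88],0,1],
  [[0.36,0.61,0.88],0,1],
  [[0,0,0],0,1],
  [[0,0,0],0,1],
])

```text
time_s: 9.07
ee_pos: [0.4847, -0.1982, 0.2334]
eef_rot: [-3.138, -0.006, 2.963]
ft_force: [0.5, -0.3, 0.6]
width: 0.999
grip_force: 0.0
```

```bash
cat >> h.py <<'E'
def wrist(tag):
    o,p,R=pose(); c=viewer.read_camera("wrist"); T=np.eye(4);T[:3,:3]=R;T[:3,3]=p
    M=T@c["T_tool_cam"]; cv2.imwrite(f"pics/{tag}.png",c["color"]); P=cloud(c,M); np.save(f"{tag}.npy",P); np.savez(f"{tag}_c.npz",M=M,K=c["intrinsics"]); return c,P
E
python3 - <<'E'
from h import *
rep([.481,-.187,.22],2.967)
wrist("w1")
E
```

```text
t 9.07 p [ 0.4847 -0.1982  0.2334] rpy [-3.1383 -0.0062  2.9628] q [-0.385  0.291  0.078  1.363 -0.004 -0.207] zax [-0.0067 -0.0021 -1.    ] f [ 0.5 -0.3  0.6] w 0.999 gf 0.0
units [0.139 0.259 0.336]
spin -0.024
```

View pics/w1.png

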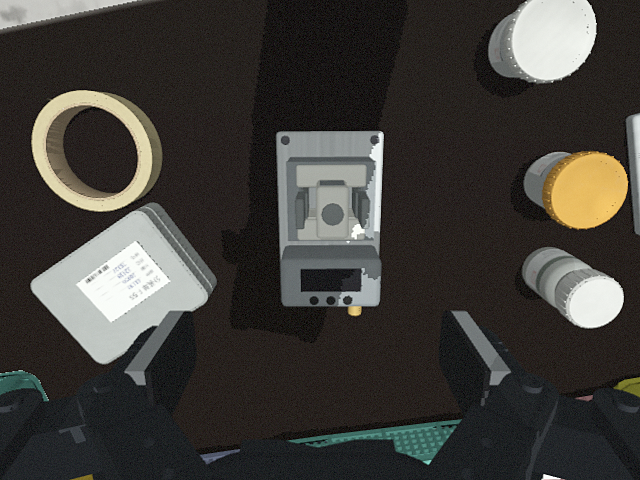

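The wrist view shows the docked cartridge with its button at (333,215), pads at (303,208) and (361,208), and the housing display at (330,280). An enlarged crop gives finer readings.

```bash
cat >> h.py <<'E'
def back(tag,uv,z):
    d=np.load(f"{tag}_c.npz"); M,K=d["M"],d["K"]; out=[]
    for u,v in uv:
        r=M[:3,:3]@np.array([(u-K[0,2])/K[0,0],-(v-K[1,2])/K[1,1],-1]); s=(z-M[2,3])/r[2]; out.append(M[:3,3]+s*r)
    return np.array(out)
E
python3 - <<'E'
from h import *
im=cv2.imread("pics/w1.png")
cv2.imwrite("pics/w1c.png",cv2.resize(im[120:320,265:395],None,fx=3,fy=3,interpolation=cv2.INTER_CUBIC).copy())
P=np.load("w1.npy")[120:320,265:395].reshape(-1,3)
print(np.histogram(P[:,2],bins=np.arange(-.004,.11,.004))[0])
for lo,hi in [(.083,.1),(.05,.062)]:
    S=P[(P[:,2]>lo)&(P[:,2]<hi)]; r=cv2.minAreaRect((S[:,:2]*1000).astype(np.float32)); print(len(S),S.mean(0).round(4),np.median(S[:,2]),r)
b=back("w1",[(333,215)],.094); print(b)
E
```

```text
[6458 1485   38 3799  876  174  152  215  151  266  220  344  249 2023
 5094 1593  161   75   57   56   62   84  272 1597  396    0    0    0]
2288 [ 0.4796 -0.1867  0.0899] 0.08970870841685297 ((480.6957702636719, -187.19378662109375), (52.245704650878906, 38.95377731323242), 81.13846588134766)
7272 [ 0.5211 -0.1939  0.055 ] 0.055259161721965905 ((508.7162780761719, -191.69790649414062), (83.89324951171875, 120.93755340576172), 80.1727523803711)
[[ 0.48097065 -0.18658223  0.094     ]]
```

View pics/w1c.png

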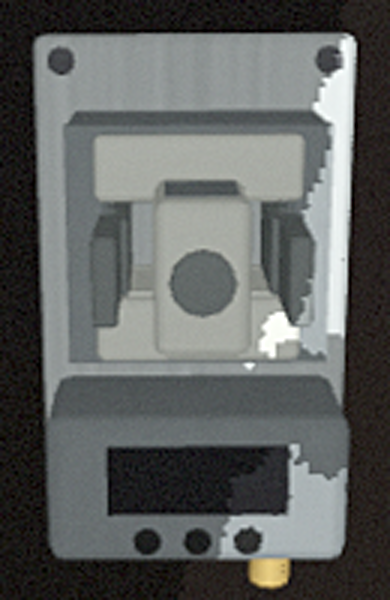

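The crop shows the button at (203,283), pads at (105,280) and (297,280), base-plate holes at (61,60) and (328,60), and the housing face's lower corners at (52,555) and (345,557).

```bash
python3 - <<'E'
from h import *
f=lambda l:[(265+(u+.5)/3-.5,120+(v+.5)/3-.5) for u,v in l]
def ang(l,z):
    a,b=back("w1",f(l),z); d=b-a; return round(np.degrees(np.arctan2(d[1],d[0])),2), np.round([np.hypot(d[0],d[1]),*((a+b)/2)[:2]],4)
print("holes",ang([(61,60),(328,60)],.01),"flange",ang([(95,136),(304,136)],.056),"disp",ang([(108,514),(289,514)],.056),"pads",ang([(95,240),(310,240)],.092),ang([(92,325),(311,325)],.092))
print("housing",ang([(50,430),(54,555)],.056),ang([(348,430),(342,555)],.056))
print(back("w1",f([(203,283)]),.094))
E
```

```text
holes (np.float64(79.77), array([ 0.076 ,  0.4357, -0.1791])) flange (np.float64(79.78), array([ 0.0529,  0.4515, -0.1817])) disp (np.float64(79.84), array([ 0.0501,  0.5538, -0.1995])) pads (np.float64(79.8), array([ 0.0494,  0.4706, -0.1854])) (np.float64(79.81), array([ 0.0514,  0.4906, -0.189 ]))
housing (np.float64(-9.92), array([ 0.0372,  0.5406, -0.2381])) (np.float64(-10.33), array([ 0.0371,  0.5548, -0.1587]))
[[ 0.4801882  -0.18691757  0.094     ]]
```

```bash
python3 - <<'E'
from h import *
rep([.4808,-.187,.113],2.9636)
E
```

```text
t 9.12 p [ 0.4853 -0.1987  0.2341] rpy [-3.1381 -0.0045  2.9623] q [-0.386  0.291  0.08   1.363 -0.004 -0.207] zax [-0.0051 -0.0027 -1.    ] f [ 0.9 -0.7  0.4] w 0.999 gf 0.0
units [0.15  0.277 3.027]
spin -0.008
```

Request:
jog_arm([
  [[0.05,0.09,0.6],0,1],
  [[0.05,0.09,0.6],0,1],
  [[0.05,0.1,0.6],0,1],
  [[0,0,0.6],0,1],
  [[0,0,0.6],0,1],
  [[0,0,0],0,1],
  [[0,0,0],0,1],
])

```text
time_s: 10.0
ee_pos: [0.4804, -0.1867, 0.1142]
eef_rot: [-3.138, -0.005, 2.962]
ft_force: [-0.1, 0.6, 0.4]
width: 1.0
grip_force: 0.0
```

```bash
python3 - <<'E'
from h import *
rep([.4808,-.187,.063],2.9636)
E
```

```text
t 10.0 p [ 0.4804 -0.1867  0.1142] rpy [-3.1384 -0.0051  2.962 ] q [-0.368  0.355 -0.155  1.065 -0.004 -0.189] zax [-0.0056 -0.0022 -1.    ] f [-0.1  0.6  0.4] w 1.0 gf 0.0
units [-0.018 -0.002  1.279]
spin -0.009
```

Request:
jog_arm([
  [[0,0,0.32],0,1],
  [[0,0,0.32],0,1],
  [[0,0,0.32],0,1],
  [[0,0,0.32],0,0.9],
  [[0,0,0],0,0.68],
  [[0,0,0],0,0.68],
  [[0,0,0],0,0.68],
])

```text
time_s: 10.88
ee_pos: [0.4788, -0.1859, 0.0619]
eef_rot: [-3.139, -0.007, 2.963]
ft_force: [0.4, -0.1, -0.0]
width: 0.684
grip_force: 0.0
```

```bash
python3 - <<'E'
from h import *
rep([.4808,-.187,.063],2.9636)
c,P=wrist("w2")
im=c["color"][240:480,160:480]; cv2.imwrite("pics/w2c.png",cv2.resize(im,None,fx=2.4,fy=2.4,interpolation=cv2.INTER_CUBIC))
E
```

```text
t 10.88 p [ 0.4788 -0.1859  0.0619] rpy [-3.1388 -0.007   2.9627] q [-0.368  0.41  -0.226  0.94  -0.004 -0.189] zax [-0.0074 -0.0015 -1.    ] f [ 0.4 -0.1 -0. ] w 0.684 gf 0.0
units [-0.053 -0.019 -0.028]
spin -0.005
```

View pics/w2c.png

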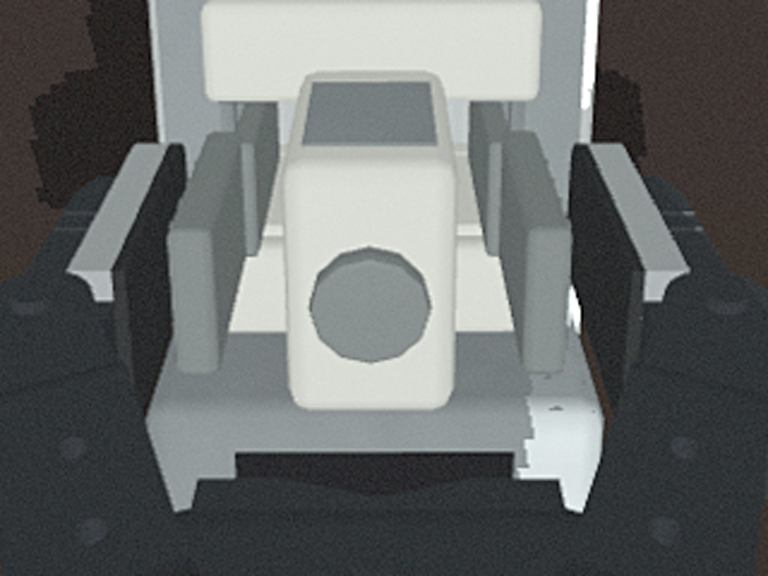

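The crop shows the fingers either side of the tabs: inner edges at about (185,145) and (571,145), pads at about (170,230) and (571,230), button at (370,305). The cartridge sits about 1 mm off centre, so I correct that and pinch gradually.

Request:
jog_arm([
  [[-0.05,-0.02,0],0,0.66],
  [[0,0,0],0,0.64],
  [[0,0,0],0,0.62],
  [[0,0,0],0,0.6],
  [[0,0,0],0,0.58],
  [[0,0,0],0,0.56],
  [[0,0,0],0,0.56],
])

```text
time_s: 11.8
ee_pos: [0.4803, -0.1869, 0.0617]
eef_rot: [-3.139, -0.008, 2.963]
ft_force: [-1.3, 0.2, 4.8]
width: 0.562
grip_force: 3.5
```

Request:
jog_arm([
  [[0,0,0],0,0.54],
  [[0,0,0],0,0.52],
  [[0,0,0],0,0.5],
  [[0,0,0],0,0.49],
  [[0,0,0],0,0.49],
])

```text
time_s: 12.42
ee_pos: [0.4805, -0.187, 0.062]
eef_rot: [-3.139, -0.007, 2.963]
ft_force: [-1.1, -0.0, 6.5]
width: 0.488
grip_force: 5.5
```

Request:
jog_arm([
  [[0,0,0],0,0.48],
  [[0,0,0],0,0.48],
])

```text
time_s: 12.68
ee_pos: [0.4805, -0.187, 0.062]
eef_rot: [-3.139, -0.007, 2.963]
ft_force: [-1.1, -0.1, 6.8]
width: 0.483
grip_force: 5.8
```

Request:
jog_arm([
  [[0,0,0],0,0.475],
  [[0,0,0],0,0.475],
])

```text
time_s: 12.92
ee_pos: [0.4805, -0.187, 0.062]
eef_rot: [-3.139, -0.007, 2.963]
ft_force: [-1.8, -0.3, 6.9]
width: 0.477
grip_force: 5.9
```

Request:
jog_arm([
  [[0,0,0],0,0.47],
  [[0,0,0],0,0.465],
  [[0,0,0],0,0.465],
])

```text
time_s: 13.3
ee_pos: [0.4805, -0.187, 0.0622]
eef_rot: [-3.139, -0.007, 2.963]
ft_force: [-2.2, 0.7, 8.0]
width: 0.468
grip_force: 12.4
```

Request:
jog_arm([
  [[0,0,0],0,0.461],
  [[0,0,0],0,0.461],
])

```text
time_s: 13.55
ee_pos: [0.4805, -0.187, 0.0623]
eef_rot: [-3.139, -0.007, 2.963]
ft_force: [-2.0, 0.3, 8.2]
width: 0.462
grip_force: 15.2
```

Request:
jog_arm([
  [[0,0,0],0,0.452],
  [[0,0,0],0,0.452],
])

```text
time_s: 13.8
ee_pos: [0.4805, -0.187, 0.0625]
eef_rot: [-3.139, -0.007, 2.963]
ft_force: [-2.3, 0.3, 9.2]
width: 0.456
grip_force: 21.6
```

Request:
jog_arm([
  [[0,0,-0.04],0,0.452],
  [[0,0,-0.04],0,0.452],
  [[0,0,-0.06],0,0.452],
  [[0,0,-0.08],0,0.452],
])

```text
time_s: 14.3
ee_pos: [0.48, -0.1867, 0.0699]
eef_rot: [-3.139, -0.009, 2.963]
ft_force: [0.2, -1.5, -1.1]
width: 0.457
grip_force: 20.2
```

Request:
jog_arm([
  [[0,0,-0.12],0,0.452],
  [[0,0,-0.15],0,0.452],
  [[0,0,-0.2],0,0.452],
  [[0,0,-0.3],0,0.452],
  [[0,0,-0.5],0,0.452],
  [[0,0,-0.6],0,0.452],
  [[0,0,-0.6],0,0.452],
  [[0,0,-0.6],0,0.452],
  [[0,0,0],0,0.452],
])

```text
time_s: 15.42
ee_pos: [0.4829, -0.1873, 0.1956]
eef_rot: [-3.138, -0.003, 2.963]
ft_force: [0.2, 0.0, -1.9]
width: 0.456
grip_force: 20.2
```

```bash
python3 - <<'E'
from h import *
rep([.506,.143,.19],np.pi+.1)
E
```

```text
t 15.43 p [ 0.4829 -0.1873  0.1956] rpy [-3.1380e+00 -2.6000e-03  2.9627e+00] q [-0.368  0.295 -0.016  1.262 -0.004 -0.189] zax [-0.0032 -0.0031 -1.    ] f [ 0.2  0.  -1.9] w 0.456 gf 20.182776153087616
units [0.899 8.229 0.113]
spin -1.598
```

Request:
jog_arm([
  [[0,0,0],-0.8,0.452],
  [[0,0,-0.1],-0.8,0.452],
  [[-0.12,0.35,0],0,0.452],
  [[-0.25,0.74,0],0,0.452],
  [[-0.25,0.74,0],0,0.452],
  [[-0.25,0.74,0],0,0.452],
  [[-0.25,0.74,0],0,0.452],
  [[-0.25,0.74,0],0,0.452],
  [[-0.25,0.74,0],0,0.452],
  [[-0.25,0.74,0],0,0.452],
  [[-0.25,0.74,0],0,0.452],
  [[-0.25,0.74,0],0,0.452],
  [[-0.25,0.74,0],0,0.452],
  [[-0.12,0.4,0],0,0.452],
  [[0,0,0],0,0.452],
  [[0,0,0],0,0.452],
  [[0,0,0],0,0.452],
])

```text
time_s: 17.55
ee_pos: [0.5575, 0.1475, 0.196]
eef_rot: [-3.141, -0.009, -3.043]
ft_force: [0.2, -0.7, -1.7]
width: 0.456
grip_force: 20.2
```

```bash
python3 - <<'E'
from h import *
rep([.56,.15,.2],np.pi+.1)
c,P=wrist("w3")
cv2.imwrite("pics/w3c.png",cv2.resize(c["color"][40:330,180:480],None,fx=2,fy=2,interpolation=cv2.INTER_CUBIC))
E
```

```text
t 17.55 p [0.5575 0.1475 0.196 ] rpy [-3.1411 -0.0088 -3.0431] q [2.580e-01 4.160e-01 1.610e-01 1.325e+00 1.000e-03 1.600e-01] zax [-0.0087 -0.0013 -1.    ] f [ 0.2 -0.7 -1.7] w 0.456 gf 20.210471749305725
units [-0.066  0.055 -0.1  ]
spin -0.009
```

View pics/w3c.png

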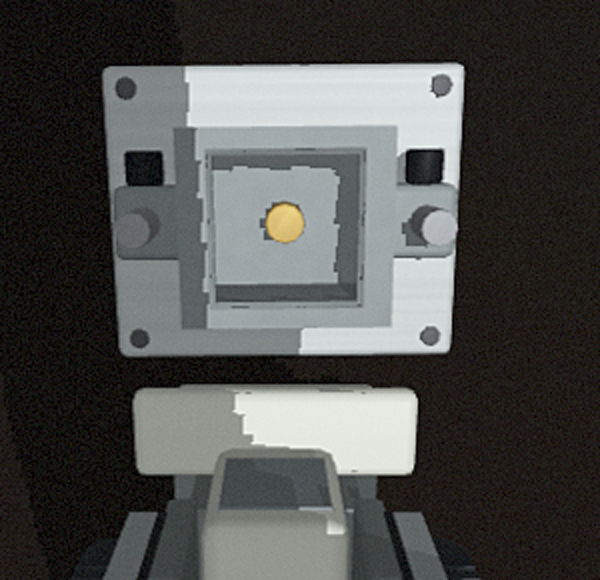

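The crop shows the column dock's rim with corners at about (174,128), (397,126), (391,326), (182,328). The mouth is (206,149) to (361,307) and the plunger (285,223). The held cartridge is below, its flange (133–418, 392) level and square to the tool.

```bash
python3 - <<'E'
from h import *
f=lambda l:[(180+(u+.5)/2-.5,40+(v+.5)/2-.5) for u,v in l]
P=np.load("w3.npy")
def med(u,v,h=2):
    (a,b),=f([(u,v)]);a=int(round(a));b=int(round(b)); Q=P[b-h:b+h+1,a-h:a+h+1].reshape(-1,3); return np.median(Q[:,2]).round(4)
print("rim z",[med(*p) for p in [(300,137),(250,137),(380,200),(380,280),(340,317),(260,317),(195,240)]],"plate",[med(*p) for p in[(300,90),(420,300),(150,310),(130,130)]],"col",med(438,226),med(137,229),"flange top",med(200,430),med(380,430),"floor",med(240,270))
for z in (.062,.066,.07,.074):
  for nm,l in dict(rim=[(174,128),(397,126),(391,326),(182,328)],mouth=[(206,149),(365,148),(361,306),(211,307)]).items():
    b=back("w3",f(l),z)[:,:2]; c=b.mean(0); s=[np.linalg.norm(b[i]-b[(i+1)%4]).round(4) for i in range(4)]
    x=(b[0]+b[1]-b[2]-b[3]); y=(b[1]+b[2]-b[0]-b[3])
    print(z,nm,c.round(4),s,"ang",np.degrees(np.arctan2(-x[1],-x[0])).round(2),np.degrees(np.arctan2(y[1],y[0])).round(2))
b=back("w3",f([(125,88),(441,85),(430,335),(140,338)]),.01)[:,:2]; print("holes",b.mean(0),b)
print("cols",back("w3",f([(438,226),(137,229)]),.064), "plate corners",back("w3",f([(103,67),(464,65),(450,354),(118,355)]),.01).mean(0))
print("flange",back("w3",f([(133,392),(418,392)]),.196-.0463+.040))
E
```

```text
rim z [np.float64(0.066), np.float64(0.0657), np.float64(0.0658), np.float64(0.0655), np.float64(0.0656), np.float64(0.0655), np.float64(0.0657)] plate [np.float64(0.0116), np.float64(0.0111), np.float64(0.0112), np.float64(0.0113)] col 0.0635 0.0631 flange top 0.1889 0.1889 floor 0.0214
0.062 rim [0.5099 0.1466] [np.float64(0.0703), np.float64(0.0641), np.float64(0.0704), np.float64(0.0642)] ang 6.16 96.17
0.062 mouth [0.5096 0.1465] [np.float64(0.0505), np.float64(0.0507), np.float64(0.0502), np.float64(0.0507)] ang 6.04 96.01
0.066 rim [0.5095 0.1465] [np.float64(0.0693), np.float64(0.0632), np.float64(0.0694), np.float64(0.0633)] ang 6.16 96.17
0.066 mouth [0.5093 0.1464] [np.float64(0.0497), np.float64(0.0499), np.float64(0.0495), np.float64(0.05)] ang 6.04 96.01
0.07 rim [0.5091 0.1464] [np.float64(0.0683), np.float64(0.0623), np.float64(0.0684), np.float64(0.0624)] ang 6.16 96.17
0.07 mouth [0.5089 0.1463] [np.float64(0.049), np.float64(0.0492), np.float64(0.0487), np.float64(0.0492)] ang 6.04 96.01
0.074 rim [0.5088 0.1463] [np.float64(0.0672), np.float64(0.0614), np.float64(0.0674), np.float64(0.0614)] ang 6.16 96.17
0.074 mouth [0.5086 0.1462] [np.float64(0.0483), np.float64(0.0485), np.float64(0.048), np.float64(0.0485)] ang 6.04 96.01
holes [0.50950337 0.14643667] [[0.46886637 0.08320598]
 [0.45633357 0.19932185]
 [0.55006523 0.20949738]
 [0.5627483  0.09372147]]
cols [[0.50348192 0.19529466 0.064     ]
 [0.51401172 0.09851733 0.064     ]] plate corners [0.50968889 0.14636058 0.01      ]
flange [[0.53050694 0.11848805 0.1897    ]
 [0.52530243 0.17113529 0.1897    ]]
```

```bash
python3 - <<'E'
from h import *
rep([.5096,.1465,.125],-3.0351)
E
```

```text
t 17.6 p [0.5576 0.1476 0.1961] rpy [-3.1412 -0.0085 -3.0431] q [2.580e-01 4.160e-01 1.620e-01 1.325e+00 1.000e-03 1.600e-01] zax [-0.0085 -0.0012 -1.    ] f [-0.2 -0.3 -1.8] w 0.456 gf 20.21038055419922
units [1.183 0.092 1.788]
spin -0.046
```

Request:
jog_arm([
  [[0.24,0.02,0.1],-0.05,0.452],
  [[0.24,0.02,0.2],0,0.452],
  [[0.24,0.02,0.3],0,0.452],
  [[0.24,0.02,0.4],0,0.452],
  [[0.24,0.02,0.4],0,0.452],
  [[0,0,0.4],0,0.452],
  [[0,0,0],0,0.452],
  [[0,0,0],0,0.452],
])

```text
time_s: 18.6
ee_pos: [0.5091, 0.1473, 0.125]
eef_rot: [-3.142, -0.008, -3.033]
ft_force: [-0.7, -0.9, -1.5]
width: 0.456
grip_force: 20.2
```

```bash
python3 - <<'E'
from h import *
rep([.5096,.1465,.11],-3.0351)
E
```

```text
t 18.6 p [0.5091 0.1473 0.125 ] rpy [-3.1416 -0.0078 -3.0327] q [ 2.810e-01  3.740e-01 -9.500e-02  1.109e+00  1.000e-03  1.720e-01] zax [-7.8e-03 -9.0e-04 -1.0e+00] f [-0.7 -0.9 -1.5] w 0.456 gf 20.21506905555725
units [-0.014 -0.021  0.374]
spin 0.014
```

Request:
jog_arm([
  [[-0.02,-0.02,0.15],0,0.452],
  [[0,0,0.15],0,0.452],
  [[0,0,0.1],0,0.452],
  [[0,0,0.1],0,0.452],
  [[0,0,0],0,0.452],
])

```text
time_s: 19.23
ee_pos: [0.5093, 0.1466, 0.1039]
eef_rot: [-3.141, -0.009, -3.032]
ft_force: [-0.5, 1.0, -1.7]
width: 0.454
grip_force: 20.2
```

Request:
jog_arm([
  [[0,0,0.1],0,0.452],
  [[0,0,0.1],0,0.452],
  [[0,0,0.1],0,0.452],
  [[0,0,0.06],0,0.452],
  [[0,0,0],0,0.452],
])

```text
time_s: 19.85
ee_pos: [0.5093, 0.1466, 0.0897]
eef_rot: [-3.141, -0.009, -3.033]
ft_force: [0.3, 0.4, -1.1]
width: 0.457
grip_force: 20.2
```

Request:
jog_arm([
  [[0,0,0.06],0,0.452],
  [[0,0,0.06],0,0.452],
  [[0,0,0.05],0,0.452],
  [[0,0,0.05],0,0.452],
  [[0,0,0],0,0.452],
])

```text
time_s: 20.48
ee_pos: [0.5098, 0.1468, 0.0815]
eef_rot: [3.142, -0.008, -3.033]
ft_force: [-0.2, -0.1, 4.4]
width: 0.457
grip_force: 21.2
```

Request:
jog_arm([
  [[0,0,0.03],0,0.452],
  [[0,0,0.03],0,0.452],
  [[0,0,0],0,0.452],
])

```text
time_s: 20.85
ee_pos: [0.5098, 0.1467, 0.079]
eef_rot: [-3.142, -0.008, -3.033]
ft_force: [-0.5, 0.8, 5.1]
width: 0.455
grip_force: 21.3
```

Request:
jog_arm([
  [[0,0,0.02],0,0.452],
  [[0,0,0],0,0.452],
])

```text
time_s: 21.1
ee_pos: [0.5099, 0.1468, 0.0788]
eef_rot: [3.142, -0.007, -3.033]
ft_force: [-0.8, -0.4, 8.2]
width: 0.455
grip_force: 21.9
```

Request:
jog_arm([
  [[0,0,0.02],0,0.452],
  [[0,0,0],0,0.452],
])

```text
time_s: 21.35
ee_pos: [0.5099, 0.1468, 0.0787]
eef_rot: [3.141, -0.007, -3.033]
ft_force: [-2.8, -0.3, 13.1]
width: 0.454
grip_force: 22.6
```

Request:
jog_arm([
  [[0,0,0.02],0,0.47],
  [[0,0,0.01],0,0.48],
  [[0,0,0],0,0.48],
])

```text
time_s: 21.72
ee_pos: [0.5101, 0.1469, 0.0769]
eef_rot: [3.141, -0.007, -3.033]
ft_force: [0.1, -0.3, 7.8]
width: 0.478
grip_force: 5.8
```

Request:
jog_arm([
  [[0,0,0.02],0,0.52],
  [[0,0,0.02],0,0.56],
  [[0,0,0],0,0.6],
  [[0,0,0],0,0.64],
  [[0,0,0],0,0.68],
  [[0,0,0],0,0.68],
])

```text
time_s: 22.48
ee_pos: [0.5089, 0.1465, 0.0739]
eef_rot: [-3.141, -0.01, -3.033]
ft_force: [-0.4, 0.7, -0.1]
width: 0.684
grip_force: 0.0
```

```bash
python3 - <<'E'
from h import *
rep()
c,P=wrist("w4")
im=c["color"][240:480,160:480]; cv2.imwrite("pics/w4c.png",cv2.resize(im,None,fx=2.4,fy=2.4,interpolation=cv2.INTER_CUBIC))
E
```

```text
t 22.48 p [0.5089 0.1465 0.0739] rpy [-3.1413 -0.0097 -3.0325] q [ 0.28   0.426 -0.164  0.99   0.001  0.17 ] zax [-0.0096 -0.0014 -1.    ] f [-0.4  0.7 -0.1] w 0.684 gf 0.0
```

View pics/w4c.png

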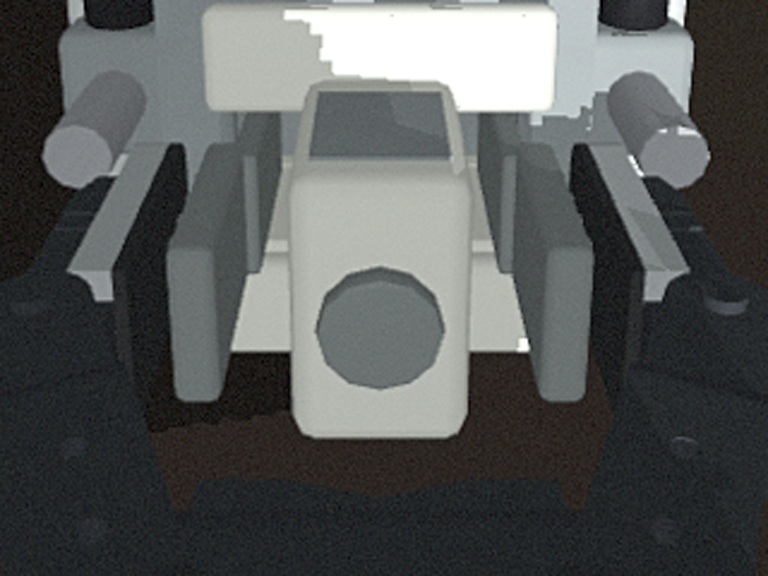

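The crop shows both pads sprung out, outer edges at (168,250) and (592,250), and the fingers clear of them. I lift straight off and check the seated height.

Request:
jog_arm([
  [[0,0,-0.2],0,0.68],
  [[0,0,-0.4],0,0.72],
  [[0,0,-0.6],0,0.75],
  [[0,0,-0.7],0,0.75],
  [[-0.3,0,-0.7],0,0.75],
  [[-0.5,0,-0.5],0,0.75],
  [[-0.4,0,0],0,0.75],
  [[0,0,0],0,0.75],
  [[0,0,0],0,0.75],
])

```text
time_s: 23.65
ee_pos: [0.5573, 0.1518, 0.1977]
eef_rot: [-3.141, -0.01, -3.033]
ft_force: [-0.6, -0.3, 0.2]
width: 0.747
grip_force: 0.0
```

```bash
python3 - <<'E'
from h import *
rep()
c,P=wrist("w5")
D=.5094,.1465; a=np.radians(6.1)
d=P[...,:2]-D; x=d@[np.cos(a),np.sin(a)]; y=d@[-np.sin(a),np.cos(a)]; z=P[...,2]
for n,m,lo in [("flange front",(x>-.027)&(x<-.022)&(abs(y)<.02),.05),("rim side",(abs(x)<.025)&(abs(y)>.029)&(abs(y)<.033),.05),("block",(abs(x)<.017)&(abs(y)<.009),.07),("pads",(abs(x)<.009)&(abs(y)>.0205)&(abs(y)<.0255),.08)]:
    m&=(z>lo); print(n,m.sum(),np.percentile(z[m],[10,50,90]).round(4))
m=(z>.086)&(z<.15)&(abs(x)<.05)&(abs(y)<.05); print("y ext",np.percentile(y[m],[.5,99.5]),"x",np.percentile(x[m],[.5,99.5]))
E
```

```text
t 23.65 p [0.5573 0.1518 0.1977] rpy [-3.1413 -0.01   -3.0325] q [2.650e-01 4.180e-01 1.690e-01 1.331e+00 1.000e-03 1.560e-01] zax [-0.01   -0.0014 -0.9999] f [-0.6 -0.3  0.2] w 0.747 gf 0.0
flange front 1868 [0.0738 0.3405 0.3405]
rim side 729 [0.0647 0.0656 0.0665]
block 2041 [0.1075 0.1086 0.1119]
pads 724 [0.0984 0.1099 0.1109]
y ext [-0.02508159  0.02623452] x [-0.01871949  0.01874804]
```

```bash
python3 -c "
from rig import env; print(env.sign_off())"
```

```text
the job is handed in; nothing more can be done
None
```

The cartridge is latched in the column dock with both tabs sprung out, sitting about 3 mm above home against the expected 2.5 mm. I handed the job in at about 24 s with the gripper clear. Pinch force stayed under about 23 N and pressing force near 13 N in the readings. Early on I spun joint 6 to its range limit, which tilted the tool; I brought it upright before the grasp, and a 75 N wrist reading then was an abrupt stop, not contact.

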